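# Cock the sprung clamp, load a queen cage and trip it

### The job

Set the queen cage in the spring clamp on the worktop: swing the sprung arm back by its post until the catch clicks in and holds it, without ramming it hard into its buffer, and let go. Then lay the white cage the right way up, lengthwise in the pocket between the two end lips, let go, and gently push the trigger post to trip the catch, so that the arm snaps shut and holds the cage against the two pins. Do not disturb the other things on the worktop.

Things in the scene. Friction and masses are not known exactly. Their poses are not given: they have to be found in the camera images.
- fixture: Spring clamp fixture, fixed to the worktop: plywood base plate 170 x 258 x 36 mm with a swinging arm, pocket, catch and trigger. Origin on the worktop under the arm's pivot, z up; the plate spans x -145 to +25, y -193 to +65 mm. Seen from the robot the pivot is at the back, the pocket left of the arm, catch and trigger right. Only the two posts rise above 70 mm.
- clamp (a joint): Angle (rad) of the sprung steel arm about the pivot. At 0 it lies along the fixture's -x, its left face pressing a seated cage; growing values swing it to -y (cocking). It rests at -0.12 over the empty pocket. A spring drives it back to the pocket: 3.3 N at the post at rest, 6.5 N cocked. The catch holds it at an angle that differs from start to start, from 0.65 to 0.79.
- clamp_post (a point): Post on the arm for pushing it: upright, round, 12 mm thick, 107 mm from the pivot, from 53 to 96 mm above the worktop; this point is on its axis, 79 mm up. The arm is a bar 14 mm wide, 39 to 53 mm above the worktop, with a cross-head 42 mm wide at its end, which carries the catch tooth. A robot push over 35 N on the arm fails.
- trigger (a joint): Angle (rad) of the catch lever; 0 at rest, positive as it is tripped, solid stop at 0.22. It lets the arm go at about 0.08 to 0.10. A spring returns it. While the arm is being cocked its tooth lifts the lever to about 0.08; it drops back to 0 as the catch engages.
- trigger_post (a point): Upright round post, 12 mm thick, on the tail of the catch lever at the fixture's right, from 53 to 96 mm above the worktop; this point is on its axis, 79 mm up, 50 mm from the lever's pivot. To trip, push it along the fixture's direction (+0.75, +0.66) (away from the robot and left) by 5 to 9 mm; takes about 3 to 8 N. A push over 35 N fails.
- nest (a point): Centre (half-way up) of a clamped cage, 44 mm above the worktop; axes as the fixture's, cage length along x. Pocket floor 36 mm above the worktop; end lips 5 mm high, 67 mm apart in x; at +y two pins 12 mm thick, 15 mm high, 50 mm apart, faces 11 mm from this point. Lay the cage 2 to 5 mm short of the pins (to -y); the arm pushes it home. Cocked, the arm leaves 30 mm free beside it.
- cage_centre (a point): White slotted queen cage, a box 22 x 62 x 16 mm, 30 g, loose on the worktop left of the fixture; this is its centre, 8 mm above its underside. Its own y axis runs along its length (62 mm), x across (22 mm; grasp here), z up.
- pen: Marking pen 12 x 130 x 14 mm lying between cage and fixture; leave alone. Origin at its underside.
- jar: Honey jar with black lid, 62 mm wide, 71 mm high; leave alone. Origin at its underside.
- carton: Small white carton 63 x 100 x 41 mm behind the cage; leave alone. Origin at its underside.
- flat_tool: Flat grey steel hive tool 44 x 186 x 23 mm right of the fixture; leave alone. Origin at its underside.
- cage: The same cage; origin at the centre of its underside.
- buffer_face (a point): Centre of the rubber buffer's face, 46 mm above the worktop. The tooth (dark 12 mm block, screwed at an unknown place within 18 mm of travel on the arm's tip) rides up the catch's ramp (2 to 4 N extra, with a brief kick), drops in, and 2.5 mm on meets this buffer: about 6 N per mm, solid after 8 mm. So push till the steady force rises by 8 N or so, then back off: a caught arm stays.

How it is judged (in metres and radians):
On the way, in this order (a step that is already met when the one before it is completed fails the run):
1. the arm is held back by the catch (past 0.58 rad) with the robot off it (value of joint clamp above 0.58 rad and contact force between each of the fingers, the arm and clamp below 0.3 N and velocity of joint clamp between -0.05 and 0.05 rad/s), for 0.3 s.
2. the cage lies in the pocket, let go, with the arm still cocked (value of joint clamp above 0.58 rad and x of cage_centre in the frame of nest between -0.004 and 0.004 m and y of cage_centre in the frame of nest between -0.009 and 0.002 m and z of cage_centre in the frame of nest between -0.003 and 0.003 m and angle between the y axis of cage_centre and the x axis of nest, either way round below 0.15 rad and angle between cage_centre's own z axis and vertical below 0.1 rad and contact force between the fingers and cage below 0.1 N), for 0.2 s.
3. the trigger is pushed (past 0.05 rad) with the robot off the arm (value of joint trigger above 0.05 rad and contact force between each of the fingers, the arm and clamp below 0.3 N).
At the end, for the whole second after the job is handed in: Cage upright on the pocket floor, lengthwise within 0.06 rad, centre within 4 mm of the nest point in x, 3 mm short to 2 mm past it in y, within 3 mm in z; arm angle -0.035 to 0.045, trigger under 0.03; robot off the arm; cage at rest (x of cage_centre in the frame of nest between -0.004 and 0.004 m and y of cage_centre in the frame of nest between -0.003 and 0.002 m and z of cage_centre in the frame of nest between -0.003 and 0.003 m and angle between the y axis of cage_centre and the x axis of nest, either way round below 0.06 rad and angle between cage_centre's own z axis and vertical below 0.1 rad and value of joint clamp between -0.035 and 0.045 rad and value of joint trigger below 0.03 rad and linear speed of cage below 0.01 m/s and contact force between each of the fingers, the arm and clamp below 0.3 N); the robot touches nothing.
It fails at once if the robot pushes the arm with more than 35 N (contact force between any of the fingers, the arm and clamp above 35 N).
It fails at once if the robot pushes the trigger with more than 35 N (contact force between any of the fingers, the arm and trigger above 35 N).
It fails at once if a bystander is shifted by more than 20 mm (pen and hive tool 30 mm) (distance of any of pen, flat_tool from where it was at the start of the episode above 0.03 m or distance of any of jar, carton from where it was at the start of the episode above 0.02 m).
It also fails if it takes over 64 s, if anything falls off the work surface, if the arm or the gripper's body presses on something with over 40 N, if the wrist force passes 120 N, or if a joint passes its speed limit or range.

### The arm

A 7-joint arm with a two-finger parallel gripper is mounted at the origin on a cart in front of the work surface, level with it; the furniture and walls round the work are solid. World frame = base frame: x ahead of the robot, y to its left, z up, the work surface at z = 0. Lengths are in mm, angles in rad, forces in N, time in s.
With the tool pointing down it reaches from about 400 to 900 mm from the base axis. Payload 5.5 kg.
Tool frame: the origin (TCP) lies at the very end of the fingers, on their centre line; the grasp point (between the pads) lies 19 mm behind it (ctrl.pinch_z is the distance from the TCP to the grasp point, in mm); z points along the fingers, y is the line along which they close (so a half turn about z gives the same grasp; the last joint's range is limited). The gripper opens to 92 mm and grips with 3 to 60 N. Pads are 19 mm wide; open, the fingers measure 130 mm over their backs; the gripper's body (75 mm by 190 mm) begins 47 mm behind the grasp point.
Start: joints at [1.389, 0.501, -0.427, 1.55, 0.221, 1.138, -0.21], TCP at [279.713, -586.738, 192.029] pointing down, gripper open.
Joint ranges: [-2.88, 2.88], [-0.31, 2.03], [-1.54, 1.56], [0.2, 2.42], [-1.41, 4.55], [0.19, 2.02], [-2.57, 2.57]. Speed limits (rad/s): [2.57, 2.57, 3.14, 3.14, 3.14, 3.14, 3.14].

### API

Orientations are given as a 3x3 rotation matrix whose columns are the frame's x, y, z axes.
In Python, from cell import ctrl, imaging gives the robot as it stands.
- The arm moves only by the tool drive_tool, never from a script. Its argument "targets" is a list that holds one entry, the list of rows, each a list of 7 numbers: the closure in counts, from 0 (fully open) to 255 (shut), then the shift along the tool's x, y, z in m, then the turn, a rotation vector about the tool's x, y, z in degrees. A call has 1 to 20 rows; each row shifts and turns the commanded pose from where the row before left it, along the tool's axes as they then stand; what a row does not reach is not made up. A row lasts 1/10 s, in which the tool goes at most 50 mm and 8.59 degrees, less where a joint would pass 70% of its speed; a pose out of reach is approached as far as the arm can. A call with a gripper value outside its range is refused whole. The fingers move at their own pace and stop on an object; "squeeze" is the grip in N (left out, the last holds). Time passes only in rows, so rows that do not move let the fingers close. It gives the time, the measured TCP pose, the force, the opening and the grip force at its end, in the units of the state.
- ctrl.read_state(): the state, without advancing time (a new reading comes with each control period).
- imaging.get_image(name): name is "scene" or "side" or "wrist"; returns the picture (420x560x3 uint8, red, green, blue); there is no depth.
- imaging.camera_info(name): a dict with "intrinsics" (3x3 intrinsics, pixels), "rvec" (rotation vector, rad) and "tvec" (3), from world to camera coordinates, as OpenCV has them; the wrist camera has in their place "T_tool_cam" (4x4, takes a point from camera to tool coordinates, whose origin is the TCP and whose axes are the flange's). Camera axes: x right, y down, z forward; pixel columns grow to the right and rows downward; lengths in mm; the calibration is good to about 2 mm. A picture is of the moment at which its call begins: read the wrist's pose just before it. camera_info takes no time and is no camera call.
- ctrl.finish_job(): hands the job in; it is judged then, once.
The state is a dict: "time": time; "joints": joint angles; "dq": joint speeds; "joint_torque": joint torques, N m; "position": TCP position; "tcp_rot": TCP orientation; "ft_force": force on the tool from outside, world axes, zero at the start; "wrist_torque": the same for the moment, N m; "opening": finger opening in mm; "finger_force": force on a finger pad.
Only numpy, scipy, OpenCV 4.12 (cv2) and the standard library are available. Lean on these libraries where they do the work, as an engineer would, in place of code of your own. Each camera call takes 0.05 s, during which the arm holds its last target. There are 200 camera calls.

## Working session

There is one attempt and no reset: what is moved stays moved. The work goes in short steps, Python scripts to look and compute and a tool call to move; the robot and the scene stay as the last step left them, time stands still between calls to the robot, and variables do not carry over. Pictures are saved under pics/ and viewed, at most 10 in all, crops included, and the job is handed in when it is done.

Besides the shell and the picture viewer there is one more tool, called after "Call:" as name(argument=value, ...) on one line, values as JSON. drive_tool: Moves the arm, as the interface text tells. Its arguments: {"type":"object","properties":{"targets":{"type":"array"},"squeeze":{"type":"number"}},"required":["targets"]}

```bash
ls; mkdir -p pics; python3 - <<'E'
from cell import ctrl, imaging
import cv2,numpy as np
a=imaging.get_image("scene");b=imaging.get_image("side")
cv2.imwrite("pics/s0.png",a[...,::-1]);cv2.imwrite("pics/d0.png",b[...,::-1])
for n in("scene","side","wrist"):print(n,imaging.camera_info(n))
s=ctrl.read_state();print(s["position"],s["tcp_rot"],s["time"],s["ft_force"],s["opening"],ctrl.pinch_z)
E
```

```text
pics
scene {'intrinsics': array([[450.89335039,   0.        , 269.54929482],
       [  0.        , 450.89335039, 201.59083637],
       [  0.        ,   0.        ,   1.        ]]), 'rvec': array([ 0.97956601, -2.53689374,  0.99950132]), 'tvec': array([451.66892799, 289.85899621, 986.42094019])}
side {'intrinsics': array([[510.17962458,   0.        , 280.13209823],
       [  0.        , 510.17962458, 212.71773407],
       [  0.        ,   0.        ,   1.        ]]), 'rvec': array([ 0.47876726, -2.47655293,  1.5283747 ]), 'tvec': array([ 522.05456992,  107.6199867 , 1524.98551348])}
wrist {'intrinsics': array([[372.13058656,   0.        , 274.85769238],
       [  0.        , 372.13058656, 212.06343326],
       [  0.        ,   0.        ,   1.        ]]), 'T_tool_cam': array([[-3.27193996e-04, -9.53521517e-01, -3.01324758e-01,
         8.21239328e+01],
       [ 9.99999912e-01, -3.91356960e-04,  1.52570653e-04,
        -1.46731076e-01],
       [-2.63404942e-04, -3.01324682e-01,  9.53521561e-01,
        -1.91488557e+02],
       [ 0.00000000e+00,  0.00000000e+00,  0.00000000e+00,
         1.00000000e+00]])}
[ 279.33790923 -586.15972182  191.06480864] [[ 9.02703517e-01  4.30262575e-01 -6.90874752e-04]
 [ 4.30263124e-01 -9.02702095e-01  1.60349378e-03]
 [ 6.62692751e-05 -1.74473740e-03 -9.99998476e-01]] 0.1 [ 0.20461716 -0.10194601 -0.25932011] 91.29236817336262 18.8
```

View pics/s0.png

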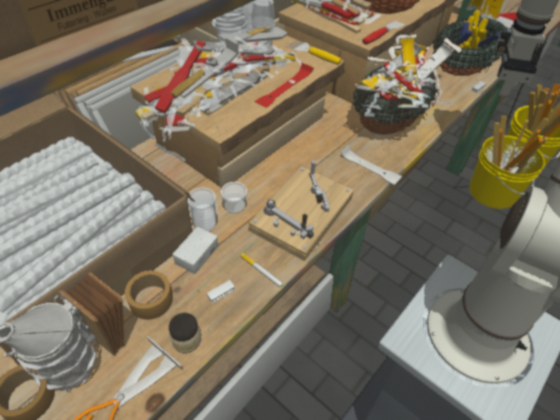

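View pics/d0.png

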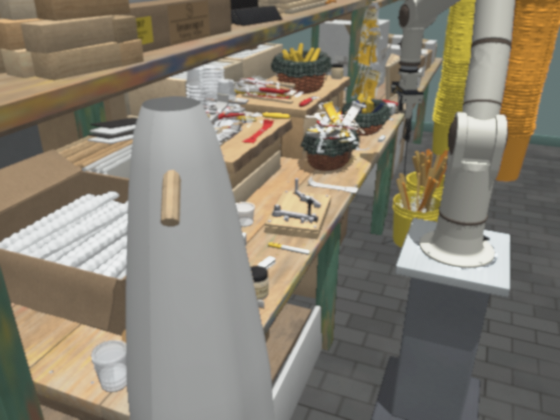

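```bash
cat > h.py <<'E'
import numpy as np,cv2
from cell import ctrl,imaging
def cam(n,st=None):
    i=imaging.camera_info(n);K=i["intrinsics"]
    if n=="wrist":
        T=i["T_tool_cam"];R0=np.array(st["tcp_rot"]);p=np.array(st["position"])
        R=R0@T[:3,:3];c=R0@T[:3,3]+p      # cam->world
    else:
        Rw,_=cv2.Rodrigues(i["rvec"]);R=Rw.T;c=-R@i["tvec"]
    return K,R,c
def onz(C,uv,z):
    K,R,c=C;d=(R@np.linalg.inv(K)@np.c_[np.atleast_2d(uv).astype(float),np.ones(len(np.atleast_2d(uv)))].T).T
    return c+d*((z-c[2])/d[:,2])[:,None]
def proj(C,P):
    K,R,c=C;q=(K@R.T@(np.atleast_2d(P)-c).T).T;return q[:,:2]/q[:,2:]
E
python3 - <<'E'
from h import *
np.set_printoptions(precision=1,suppress=True)
C=cam("scene")
print("plate",onz(C,[(251,216),(307,170),(352,188),(303,251)],36))
print("posts",onz(C,[(270,203),(314,163)],79),onz(C,[(304,219)],79))
print("cage",onz(C,[(221,291)],8),"pen",onz(C,[(242,255),(279,284)],7),"jar",onz(C,[(183,330)],70),"carton",onz(C,[(196,249)],41))
a=cv2.imread("pics/s0.png")[155:310,190:370];cv2.imwrite("pics/s0c.png",cv2.resize(a,None,fx=3.8,fy=3.8,interpolation=cv2.INTER_CUBIC))
E
```

```text
plate [[ 574.1  108.3   36. ]
 [ 575.9 -124.4   36. ]
 [ 440.8 -152.3   36. ]
 [ 405.8  104.2   36. ]]
posts [[ 542.8   71.2   79. ]
 [ 553.2 -121.3   79. ]] [[446.9  54.4  79. ]]
cage [[485.  303.5   8. ]] pen [[520.8 197.4   7. ]
 [399.  198.5   7. ]] jar [[446.3 441.3  70. ]] carton [[596.1 276.1  41. ]]
```

View pics/s0c.png

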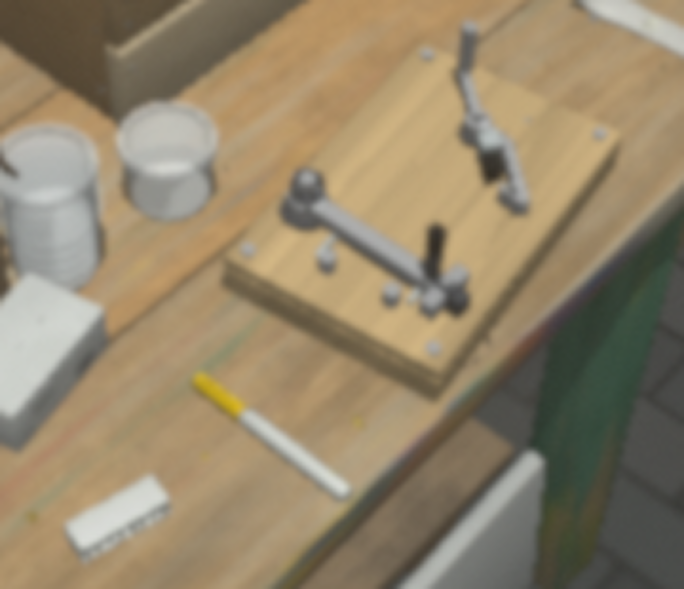

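Scene view: plate around (300,210), arm pivot (270,205), clamp post (304,221), trigger post (313,167), cage (221,291), pen (242,255)–(279,284). I'll move the wrist camera above the whole group.

Call:
drive_tool(targets=[[[0,0.029,-0.033,-0.007,0,0,0],[0,0.029,-0.033,-0.007,0,0,0],[0,0.029,-0.033,-0.007,0,0,0],[0,0.029,-0.033,-0.007,0,0,0],[0,0.029,-0.033,-0.007,0,0,0],[0,0.029,-0.033,-0.007,0,0,0],[0,0.029,-0.033,-0.007,0,0,0],[0,0.029,-0.033,-0.007,0,0,0],[0,0.029,-0.033,-0.007,0,0,0],[0,0.029,-0.033,-0.007,0,0,0],[0,0.029,-0.033,-0.007,0,0,0],[0,0.029,-0.033,-0.007,0,0,0],[0,0.029,-0.033,-0.007,0,0,0],[0,0.029,-0.033,-0.007,0,0,0],[0,0.029,-0.033,-0.007,0,0,0],[0,0.029,-0.033,-0.007,0,0,0],[255,0,0,0,0,0,8.5],[255,0,0,0,0,0,8.5],[255,0,0,0,0,0,8.5],[255,0,0,0,0,0,0]]])

```text
time: 2.1
position: [471.0, 89.6, 303.7]
tcp_rot: [[1.0, -0.001, -0.001], [-0.001, -1.0, -0.0], [-0.001, 0.0, -1.0]]
ft_force: [0.1, 0.4, 0.8]
opening: 64.4
finger_force: 0.0
```

```bash
cat > snap.py <<'E'
import sys,json
from h import *
s=ctrl.read_state();im=imaging.get_image("wrist")
cv2.imwrite(f"pics/{sys.argv[1]}.png",im[...,::-1])
json.dump({k:np.array(s[k]).tolist() for k in("position","tcp_rot","ft_force","time","opening","joints")},open(f"pics/{sys.argv[1]}.json","w"))
print(s["position"],s["tcp_rot"],s["time"],s["ft_force"],s["opening"])
E
python3 snap.py w1
```

```text
[471.02892386  89.60701356 303.71850024] [[ 9.99999167e-01 -1.12675247e-03 -6.30083232e-04]
 [-1.12687735e-03 -9.99999345e-01 -1.97877033e-04]
 [-6.29859861e-04  1.98586894e-04 -9.99999782e-01]] 2.1 [0.06365957 0.42245543 0.78410956] 64.37301913449727
```

View pics/w1.png

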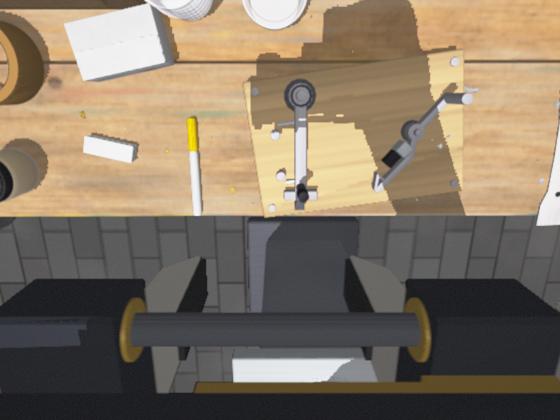

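```bash
python3 - <<'E'
from h import *
import json
np.set_printoptions(precision=1,suppress=True)
s=json.load(open("pics/w1.json"));C=cam("wrist",s)
P=onz(C,[(246,83),(462,50),(465,187),(265,215)],36);print("plate",P,np.linalg.norm(P-np.roll(P,-1,0),axis=1))
print("pins",onz(C,[(275.5,135),(281,177)],51))
print("knob",onz(C,[(300,95)],65),"post",onz(C,[(301,191)],96),"trig",onz(C,[(467,98)],96))
im=cv2.imread("pics/w1.png");hsv=cv2.cvtColor(im,cv2.COLOR_BGR2HSV)
m=((hsv[...,1]<40)&(hsv[...,2]>170)).astype(np.uint8)[:215];m[:, :]=cv2.morphologyEx(m,cv2.MORPH_CLOSE,np.ones((3,3)))
for c in cv2.findContours(m,0,1)[0]:
    if cv2.contourArea(c)>150:
        r=cv2.minAreaRect(c);Q=onz(C,cv2.boxPoints(r),16 if r[0][0]<150 and r[0][1]>120 else 14);print(r,Q.mean(0),np.linalg.norm(Q-np.roll(Q,-1,0),axis=1),(Q-np.roll(Q,-1,0))[:2])
E
```

```text
plate [[ 565.8  123.2   36. ]
 [ 600.9 -123.4   36. ]
 [ 440.8 -151.3   36. ]
 [ 403.9  102.6   36. ]] [249.1 162.5 256.5 163.2]
pins [[507.6  88.9  51. ]
 [457.3  82.2  51. ]]
knob [[552.4  61.8  65. ]] post [[451.2  60.8  96. ]] trig [[ 549.2 -107.5   96. ]]
((194.7089080810547, 183.0213165283203), (62.710391998291016, 8.319223403930664), 85.8150863647461) [440.3 195.8  14. ] [10.8 84.7 11.4 84.8] [[-0.8 10.8  0. ]
 [84.7  0.7  0. ]]
((108.7518081665039, 149.14169311523438), (53.957130432128906, 17.461715698242188), 12.264774322509766) [486.3 302.4  16. ] [23.  66.8 23.1 67.6] [[-21.6   8.1  -0. ]
 [ 14.5  65.2   0. ]]
((298.7438049316406, 156.77694702148438), (26.422130584716797, 59.41725158691406), 24.341089248657227) [475.1  59.   14. ] [76.2 33.7 76.9 35.3] [[-69.6  31.    0. ]
 [ 13.6  30.9   0. ]]
((548.5, 169.0), (90.0, 21.0), 90.0) [ 457.2 -269.    14. ] [ 26.5 122.5  28.6 122.1] [[  0.   26.5   0. ]
 [119.4  27.3   0. ]]
((274.0, 14.5), (29.0, 64.0), 90.0) [641.3  90.4  14. ] [73.5 30.3 75.1 30.2] [[ 0.1 73.5  0. ]
 [30.2  0.7  0. ]]
((143.60626220703125, 34.149513244628906), (64.97769165039062, 148.2666015625), 74.24882507324219) [619.8 245.1  14. ] [173.9  67.4 182.2  69.8] [[-41.  169.    0. ]
 [ 65.2  17.2   0. ]]
```

Call:
drive_tool(targets=[[[255,0,0.035,0.035,0,0,-8],[255,0,0.035,0.035,0,0,0],[255,0,0.03,0.03,0,0,0],[255,0,0,0,0,0,0],[255,0,0,0,0,0,0]]])

```text
time: 2.65
position: [479.8, -10.2, 203.4]
tcp_rot: [[0.99, 0.14, -0.002], [0.14, -0.99, 0.001], [-0.002, -0.002, -1.0]]
ft_force: [0.1, -0.1, 0.8]
opening: 20.1
finger_force: 0.0
```

```bash
python3 snap.py w2; python3 -c "
import cv2
a=cv2.imread('pics/w2.png')[0:300,60:460];cv2.imwrite('pics/w2c.png',cv2.resize(a,None,fx=2,fy=2,interpolation=cv2.INTER_CUBIC))"
```

```text
[479.78207437 -10.20099536 203.41355783] [[ 0.99017099  0.1398509  -0.00177251]
 [ 0.13985328 -0.99017139  0.00129505]
 [-0.00157397 -0.00153021 -0.99999759]] 2.65 [ 0.08721294 -0.07463685  0.81001869] 20.11507279112186
```

View pics/w2c.png

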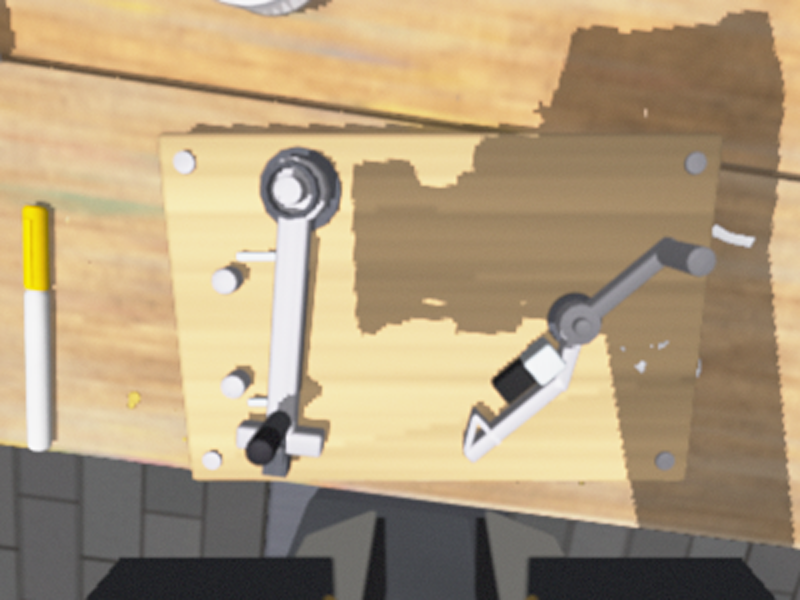

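Wrist crop shows the plate corners (162,134),(720,134),(685,479),(193,479); clamp post top (262,449), trigger post top (702,261), pins about (221,281),(231,386), pivot knob (289,189).

```bash
python3 - <<'E'
from h import *
import json
np.set_printoptions(precision=1,suppress=True)
s=json.load(open("pics/w2.json"));C=cam("wrist",s)
f=lambda l,z:onz(C,np.array(l)/2+[60,0],z)
Q=f([(162,134),(720,134),(685,479),(193,479)],36)[:,:2]
M=np.array([(25,65),(25,-193),(-145,-193),(-145,65.)])
print("sides",np.linalg.norm(Q-np.roll(Q,-1,0),axis=1))
m,q=M.mean(0),Q.mean(0);H=(M-m).T@(Q-q);U,_,V=np.linalg.svd(H);R=V.T@U.T;t=q-R@m
print("yaw",np.degrees(np.arctan2(R[1,0],R[0,0])),"org",t,"res",Q-(M@R.T+t))
F=lambda P:(P[:,:2]-t)@R
for n,l,z in(("pins",[(221,281),(231,386)],51),("post",[(262,449)],96),("trig",[(702,261)],96),("knob",[(289,189)],68),("buffer",[(503,378)],46),("lips",[(256,257),(258,402)],41),("armend",[(282,440)],53)):
    P=f(l,z);print(n,P[:,:2],"fix",F(P),np.hypot(*F(P).T))
E
```

```text
sides [251.1 166.8 254.8 166.9]
yaw 7.999974544304698 org [552.7  60.1] res [[-1.1 -3.7]
 [-2.   3.1]
 [ 1.4  1.9]
 [ 1.7 -1.3]]
pins [[507.8  90.4]
 [458.8  82.9]] fix [[-40.3  36.2]
 [-89.8  35.7]] [54.2 96.6]
post [[446.3  57.5]] fix [[-105.7   12.2]] [106.4]
trig [[ 549.  -108.4]] fix [[ -27.1 -166.3]] [168.5]
knob [[552.6  59.9]] fix [[-0.2 -0.2]] [0.3]
buffer [[479.6 -45.5]] fix [[-87.1 -94.5]] [128.5]
lips [[519.6  77.5]
 [449.5  71.6]] fix [[ -30.4   21.8]
 [-100.6   25.7]] [ 37.4 103.8]
armend [[435.8  56.4]] fix [[-116.3   12.5]] [117.]
```

Geometry checks: yaw 8.0°, pivot at (552.7, 60.1), post radius 106.4 (107 expected), pins 49.5 apart (50). Now I go behind the clamp post.

Call:
drive_tool(targets=[[[255,-0.008,-0.038,0,0,0,0],[255,-0.008,-0.038,0,0,0,0],[255,-0.008,-0.037,0,0,0,0],[255,0,0,0.033,0,0,0],[255,0,0,0.033,0,0,0],[255,0,0,0.033,0,0,0],[255,0,0,0.031,0,0,0],[255,0,0,0,0,0,0],[255,0,0,0,0,0,0],[255,0,0,0,0,0,0]]])

```text
time: 3.7
position: [442.7, 99.8, 76.1]
tcp_rot: [[0.99, 0.14, 0.004], [0.14, -0.99, 0.001], [0.004, -0.0, -1.0]]
ft_force: [0.6, -0.0, 0.1]
opening: 0.5
finger_force: 0.0
```

Call:
drive_tool(targets=[[[255,0,0.004,0,0,0,0],[255,0,0.004,0,0,0,0],[255,0,0.004,0,0,0,0],[255,0,0.003,0,0,0,0],[255,0,0,0,0,0,0],[255,0,0,0,0,0,0]]])

```text
time: 4.3
position: [443.0, 83.7, 74.0]
tcp_rot: [[0.99, 0.138, 0.0], [0.138, -0.99, 0.0], [0.0, -0.0, -1.0]]
ft_force: [-0.5, 0.8, 0.6]
opening: 0.5
finger_force: 0.0
```

Call:
drive_tool(targets=[[[255,-0.0016,0.0046,0,0,0,-2.5],[255,-0.0016,0.0046,0,0,0,-2.5],[255,-0.0016,0.0046,0,0,0,-2.5],[255,-0.0016,0.0046,0,0,0,-2.5],[255,-0.0016,0.0046,0,0,0,-2.5],[255,-0.0016,0.0046,0,0,0,-2.5],[255,0,0,0,0,0,0],[255,0,0,0,0,0,0]]])

```text
time: 5.1
position: [440.4, 55.1, 74.0]
tcp_rot: [[0.921, 0.389, -0.0], [0.389, -0.921, 0.0], [0.0, -0.0, -1.0]]
ft_force: [0.0, -0.0, 0.2]
opening: 0.2
finger_force: 0.0
```

```bash
python3 snap.py w3
```

```text
[440.44392919  55.10348797  74.0054625 ] [[ 9.21070232e-01  3.89396484e-01 -7.68999892e-05]
 [ 3.89396488e-01 -9.21070175e-01  3.27650031e-04]
 [ 5.67554835e-05 -3.31733275e-04 -9.99999943e-01]] 5.1 [ 0.0379952  -0.01166574  0.16576671] 0.21773420499816454
```

View pics/w3.png

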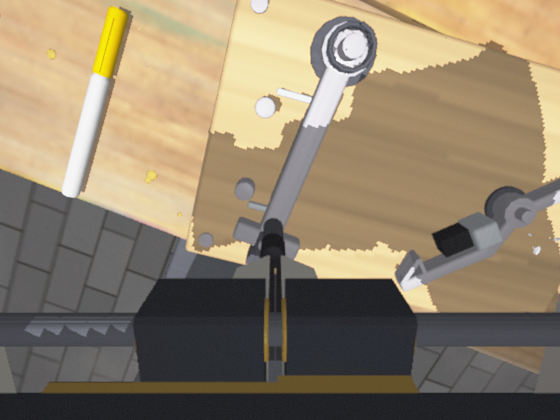

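```bash
python3 - <<'E'
from h import *
import json
np.set_printoptions(precision=1,suppress=True)
s=json.load(open("pics/w3.json"));C=cam("wrist",s)
R=np.array(s["tcp_rot"]);p=np.array(s["position"])
print("TCP px",proj(C,[p]),"pads edge far",proj(C,[p+R@[9.5,0,0],p+R@[9.5,19,-0],p+R@[9.5,19,-40],p+R@[-9.5,0,0]]))
print("post px",proj(C,[[446.3,57.5,z] for z in(53,74,96)]))
print("top px ->",onz(C,[(272,224)],96))
im=cv2.imread("pics/w3.png")[170:300,180:370];cv2.imwrite("pics/w3c.png",cv2.resize(im,None,fx=4,fy=4,interpolation=cv2.INTER_CUBIC))
E
```

```text
TCP px [[275.1 249. ]] pads edge far [[275.1 233.1]
 [309.7 233.1]
 [317.7 264.8]
 [275.1 264.6]]
post px [[275.2 225.7]
 [275.2 238.5]
 [275.3 254.8]]
top px -> [[460.6  65.3  96. ]]
```

View pics/w3c.png

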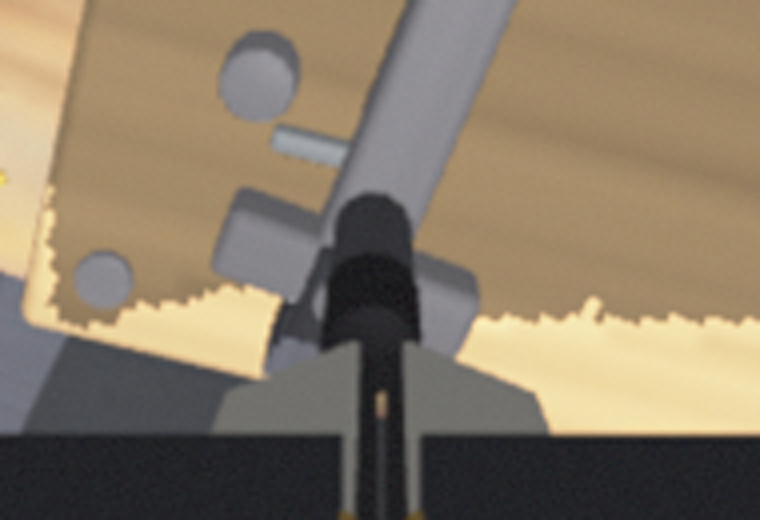

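w3 shows the arm unmoved and the fingertips' far edge at row ~256. Nominally, 19 mm pads ending at the TCP would reach row 233. The visible fingers therefore seem to end about 30 mm above the stated TCP, so they passed over the post. I'll check this from the fixed cameras in one composite.

```bash
python3 - <<'E'
from h import *
np.set_printoptions(precision=1,suppress=True)
s=ctrl.read_state();p=np.array(s["position"]);o=[]
for n in("scene","side"):
    im=imaging.get_image(n)[...,::-1].copy();C=cam(n);cv2.imwrite(f"pics/t_{n}.png",im)
    u=proj(C,[p,p+[0,0,32],p+[0,0,66],[446.3,57.5,96]]);print(n,u)
    c=np.round(u[0]).astype(int)-[36,56];o.append(cv2.resize(im[c[1]:c[1]+84,c[0]:c[0]+57],None,fx=7,fy=7,interpolation=cv2.INTER_CUBIC));print((u-c)*7)
cv2.imwrite("pics/t.png",np.hstack(o))
E
```

```text
scene [[305.7 221.9]
 [306.7 213.2]
 [307.9 203.6]
 [303.9 215.3]]
[[249.8 391.1]
 [257.  330.6]
 [265.1 263.4]
 [237.3 344.9]]
side [[309.9 209.2]
 [310.2 199.9]
 [310.6 189.9]
 [308.1 202.8]]
[[251.3 393.5]
 [253.7 328.5]
 [256.2 258.1]
 [238.8 348.9]]
```

View pics/t.png

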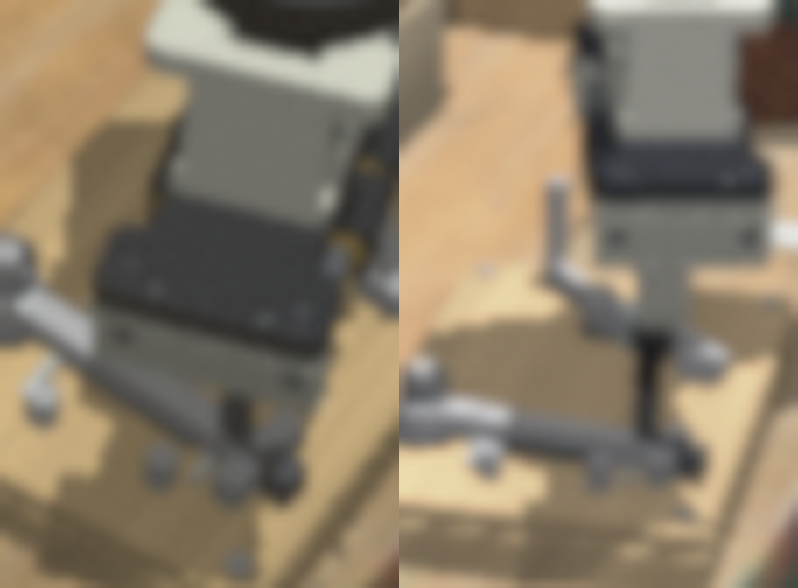

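The side view agrees: the finger ends at about the post-top height, roughly 28 mm above the reported TCP. I'll go back behind the post and descend in steps while watching the force.

Call:
drive_tool(targets=[[[255,0,0,-0.02,0,0,0],[255,0.004,-0.015,0,0,0,7.5],[255,0.004,-0.015,0,0,0,7.5],[255,0,-0.012,0,0,0,0],[255,0,0,0.02,0,0,0],[255,0,0,0.012,0,0,0],[255,0,0,0.006,0,0,0],[255,0,0,0,0,0,0],[255,0,0,0,0,0,0],[255,0,0,0,0,0,0]]])

```text
time: 6.25
position: [437.0, 97.6, 56.4]
tcp_rot: [[0.99, 0.139, 0.001], [0.139, -0.99, 0.0], [0.001, -0.0, -1.0]]
ft_force: [0.9, -0.2, -0.1]
opening: 0.3
finger_force: 0.0
```

Call:
drive_tool(targets=[[[255,0.003,0,0.005,0,0,0],[255,0,0,0.005,0,0,0],[255,0,0,0.004,0,0,0],[255,0,0,0.003,0,0,0],[255,0,0,0,0,0,0],[255,0,0,0,0,0,0]]])

```text
time: 6.85
position: [439.3, 98.2, 38.9]
tcp_rot: [[0.99, 0.139, -0.0], [0.139, -0.99, 0.0], [-0.0, -0.0, -1.0]]
ft_force: [-0.8, 0.4, -0.8]
opening: 0.4
finger_force: 0.0
```

Call:
drive_tool(targets=[[[255,0,0.004,0,0,0,0],[255,0,0.004,0,0,0,0],[255,0,0.004,0,0,0,0],[255,0,0.003,0,0,0,0],[255,0,0.003,0,0,0,0],[255,0,0.003,0,0,0,0],[255,0,0,0,0,0,0],[255,0,0,0,0,0,0]]])

```text
time: 7.65
position: [441.9, 77.7, 39.0]
tcp_rot: [[0.99, 0.139, -0.001], [0.139, -0.99, 0.0], [-0.001, -0.001, -1.0]]
ft_force: [-2.6, 2.7, 1.9]
opening: 0.2
finger_force: 1.9
```

Contact at the post (about 3.7 N). Now I swing the arm along the arc.

Call:
drive_tool(targets=[[[255,-0.0014,0.0047,0,0,0,-2.5],[255,-0.0014,0.0047,0,0,0,-2.5],[255,-0.0014,0.0047,0,0,0,-2.5],[255,-0.0014,0.0047,0,0,0,-2.5],[255,0,0,0,0,0,0],[255,0,0,0,0,0,0]]])

```text
time: 8.25
position: [440.6, 58.2, 39.0]
tcp_rot: [[0.951, 0.308, -0.0], [0.308, -0.951, 0.001], [0.0, -0.0, -1.0]]
ft_force: [-2.1, 3.8, 0.3]
opening: 0.5
finger_force: 2.1
```

Call:
drive_tool(targets=[[[255,-0.0014,0.0047,0,0,0,-2.5],[255,-0.0014,0.0047,0,0,0,-2.5],[255,-0.0014,0.0047,0,0,0,-2.5],[255,-0.0014,0.0047,0,0,0,-2.5],[255,-0.0014,0.0047,0,0,0,-2.5],[255,-0.0014,0.0047,0,0,0,-2.5],[255,-0.0014,0.0047,0,0,0,-2.5],[255,-0.0014,0.0047,0,0,0,-2.5],[255,-0.0014,0.0047,0,0,0,-2.5],[255,-0.0014,0.0047,0,0,0,-2.5],[255,0,0,0,0,0,0],[255,0,0,0,0,0,0]]])

```text
time: 9.45
position: [451.5, 11.6, 39.0]
tcp_rot: [[0.732, 0.681, 0.0], [0.681, -0.732, 0.002], [0.001, -0.001, -1.0]]
ft_force: [-1.4, 6.0, 0.2]
opening: 0.2
finger_force: 2.6
```

Call:
drive_tool(targets=[[[255,-0.0007,0.0022,0,0,0,-1.15],[255,-0.0007,0.0022,0,0,0,-1.15],[255,-0.0007,0.0022,0,0,0,-1.15],[255,-0.0007,0.0022,0,0,0,-1.15],[255,-0.0007,0.0022,0,0,0,-1.15],[255,0,0,0,0,0,0]]])

```text
time: 10.05
position: [456.0, 2.8, 39.0]
tcp_rot: [[0.658, 0.753, -0.001], [0.753, -0.658, 0.003], [0.002, -0.002, -1.0]]
ft_force: [-3.0, 8.8, 2.2]
opening: 0.2
finger_force: 4.3
```

Call:
drive_tool(targets=[[[255,-0.0007,0.0022,0,0,0,-1.15],[255,0,0,0,0,0,0],[255,-0.0007,0.0022,0,0,0,-1.15],[255,0,0,0,0,0,0]]])

```text
time: 10.45
position: [458.6, -1.5, 38.9]
tcp_rot: [[0.628, 0.778, -0.0], [0.778, -0.628, 0.002], [0.002, -0.002, -1.0]]
ft_force: [-2.7, 8.1, 2.1]
opening: 0.3
finger_force: 3.5
```

Call:
drive_tool(targets=[[[255,-0.0007,0.0022,0,0,0,-1.15],[255,0,0,0,0,0,0],[255,0,0,0,0,0,0]]])

```text
time: 10.75
position: [460.1, -3.6, 39.0]
tcp_rot: [[0.613, 0.79, -0.0], [0.79, -0.613, 0.002], [0.002, -0.002, -1.0]]
ft_force: [-1.8, 7.4, 0.0]
opening: 0.7
finger_force: 3.1
```

Call:
drive_tool(targets=[[[255,-0.0003,0.0011,0,0,0,-0.6],[255,0,0,0,0,0,0],[255,0,0,0,0,0,0]]])

```text
time: 11.05
position: [460.6, -4.4, 38.9]
tcp_rot: [[0.604, 0.797, -0.0], [0.797, -0.604, 0.002], [0.002, -0.002, -1.0]]
ft_force: [-2.5, 6.6, 0.4]
opening: 0.2
finger_force: 3.3
```

Call:
drive_tool(targets=[[[255,-0.0003,0.0011,0,0,0,-0.6],[255,0,0,0,0,0,0],[255,0,0,0,0,0,0]]])

```text
time: 11.35
position: [461.3, -5.3, 38.9]
tcp_rot: [[0.596, 0.803, -0.0], [0.803, -0.596, 0.002], [0.002, -0.002, -1.0]]
ft_force: [-3.3, 7.0, 1.7]
opening: 0.2
finger_force: 3.4
```

Call:
drive_tool(targets=[[[255,-0.0003,0.0011,0,0,0,-0.6],[255,0,0,0,0,0,0],[255,0,0,0,0,0,0]]])

```text
time: 11.65
position: [461.9, -6.2, 38.9]
tcp_rot: [[0.587, 0.809, -0.001], [0.809, -0.587, 0.002], [0.002, -0.002, -1.0]]
ft_force: [-2.7, 7.6, 0.9]
opening: 0.6
finger_force: 3.4
```

Call:
drive_tool(targets=[[[255,-0.0003,0.0011,0,0,0,-0.6],[255,0,0,0,0,0,0],[255,0,0,0,0,0,0]]])

```text
time: 11.95
position: [462.5, -7.1, 38.9]
tcp_rot: [[0.579, 0.815, -0.001], [0.815, -0.579, 0.002], [0.001, -0.002, -1.0]]
ft_force: [-2.9, 8.1, 2.0]
opening: 0.4
finger_force: 3.5
```

Call:
drive_tool(targets=[[[255,-0.0003,0.0011,0,0,0,-0.6],[255,0,0,0,0,0,0],[255,0,0,0,0,0,0]]])

```text
time: 12.25
position: [463.2, -8.0, 38.9]
tcp_rot: [[0.57, 0.821, -0.001], [0.821, -0.57, 0.002], [0.001, -0.002, -1.0]]
ft_force: [-3.0, 7.0, 1.0]
opening: 0.5
finger_force: 3.5
```

Call:
drive_tool(targets=[[[255,-0.0003,0.0011,0,0,0,-0.6],[255,0,0,0,0,0,0],[255,0,0,0,0,0,0]]])

```text
time: 12.55
position: [464.2, -9.2, 38.9]
tcp_rot: [[0.562, 0.827, -0.0], [0.827, -0.562, 0.002], [0.001, -0.001, -1.0]]
ft_force: [-2.1, 6.5, 0.7]
opening: 0.5
finger_force: 3.0
```

Call:
drive_tool(targets=[[[255,-0.0003,0.0011,0,0,0,-0.6],[255,0,0,0,0,0,0],[255,0,0,0,0,0,0]]])

```text
time: 12.85
position: [464.8, -10.0, 38.9]
tcp_rot: [[0.553, 0.833, -0.001], [0.833, -0.553, 0.002], [0.001, -0.002, -1.0]]
ft_force: [-2.1, 6.8, 1.6]
opening: 0.5
finger_force: 3.1
```

Call:
drive_tool(targets=[[[255,-0.0003,0.0011,0,0,0,-0.6],[255,0,0,0,0,0,0],[255,0,0,0,0,0,0]]])

```text
time: 13.15
position: [465.0, -10.4, 38.9]
tcp_rot: [[0.544, 0.839, -0.001], [0.839, -0.544, 0.002], [0.001, -0.003, -1.0]]
ft_force: [-4.2, 8.4, 2.4]
opening: 0.4
finger_force: 4.0
```

Call:
drive_tool(targets=[[[255,-0.0003,0.0011,0,0,0,-0.6],[255,0,0,0,0,0,0],[255,0,0,0,0,0,0]]])

```text
time: 13.45
position: [465.1, -10.8, 38.8]
tcp_rot: [[0.535, 0.845, -0.002], [0.845, -0.535, 0.003], [0.001, -0.003, -1.0]]
ft_force: [-6.2, 8.7, 4.7]
opening: 0.3
finger_force: 5.1
```

Call:
drive_tool(targets=[[[255,-0.0003,0.0011,0,0,0,-0.6],[255,0,0,0,0,0,0],[255,0,0,0,0,0,0]]])

```text
time: 13.75
position: [465.3, -11.2, 38.8]
tcp_rot: [[0.526, 0.851, -0.003], [0.851, -0.526, 0.003], [0.001, -0.004, -1.0]]
ft_force: [-8.1, 9.9, 6.3]
opening: 0.6
finger_force: 6.1
```

Call:
drive_tool(targets=[[[255,-0.0003,0.0011,0,0,0,-0.6],[255,0,0,0,0,0,0],[255,0,0,0,0,0,0]]])

```text
time: 14.05
position: [465.4, -11.5, 38.7]
tcp_rot: [[0.516, 0.856, -0.004], [0.856, -0.516, 0.003], [0.0, -0.005, -1.0]]
ft_force: [-9.1, 11.8, 7.6]
opening: 0.6
finger_force: 7.2
```

Call:
drive_tool(targets=[[[255,0,0.0011,0,0,0,0],[255,0,0,0,0,0,0],[255,0,0,0,0,0,0]]])

```text
time: 14.35
position: [465.6, -11.8, 38.7]
tcp_rot: [[0.516, 0.857, -0.006], [0.857, -0.516, 0.003], [-0.0, -0.006, -1.0]]
ft_force: [-11.6, 11.7, 10.7]
opening: 0.4
finger_force: 8.4
```

Call:
drive_tool(targets=[[[255,0,-0.002,0,0,0,0],[255,0,-0.002,0,0,0,0],[255,0,-0.002,0,0,0,0],[255,0,-0.002,0,0,0,0],[255,0,0,0,0,0,0],[255,0,0,0,0,0,0]]])

```text
time: 14.95
position: [461.9, -10.9, 38.9]
tcp_rot: [[0.518, 0.855, -0.001], [0.855, -0.518, 0.001], [0.0, -0.001, -1.0]]
ft_force: [-2.0, 6.0, -0.6]
opening: 0.6
finger_force: 2.7
```

Call:
drive_tool(targets=[[[255,0,-0.002,0,0,0,0],[255,0,-0.002,0,0,0,0],[255,0,0,0,0,0,0],[255,0,0,0,0,0,0]]])

```text
time: 15.35
position: [459.5, -10.5, 39.1]
tcp_rot: [[0.519, 0.855, 0.0], [0.855, -0.519, -0.001], [-0.0, 0.001, -1.0]]
ft_force: [0.5, -1.1, -0.4]
opening: 0.3
finger_force: 0.0
```

Force dropped to zero on backing off, so the arm is caught. Now I back away, rise, and go over to view the cage.

Call:
drive_tool(targets=[[[255,0,-0.008,0,0,0,0],[255,0,-0.008,0,0,0,0],[255,0,0,-0.04,0,0,0],[255,0,0,-0.04,0,0,0],[255,0,0,-0.04,0,0,0],[0,0.04,-0.018,0,0,0,0],[0,0.04,-0.018,0,0,0,0],[0,0.04,-0.018,0,0,0,0],[0,0.04,-0.018,0,0,0,0],[0,0.04,-0.018,0,0,0,0],[0,0.043,-0.019,0,0,0,0],[0,0,0,0,0,0,-6.2],[0,0,0,0,0,0,-6.2],[0,0,0,0,0,0,-6.2],[0,0,0,0,0,0,0],[0,0,0,0,0,0,0]]])

```text
time: 16.95
position: [477.6, 262.7, 158.8]
tcp_rot: [[0.221, 0.975, -0.0], [0.975, -0.221, -0.0], [-0.0, -0.0, -1.0]]
ft_force: [-0.4, -0.0, 0.4]
opening: 84.0
finger_force: 0.0
```

```bash
python3 snap.py w4; cat > cage.py <<'E'
import sys,json
from h import *
np.set_printoptions(precision=2,suppress=True)
n=sys.argv[1];s=json.load(open(f"pics/{n}.json"));C=cam("wrist",s)
im=cv2.imread(f"pics/{n}.png");hsv=cv2.cvtColor(im,cv2.COLOR_BGR2HSV)
m=((hsv[...,1]<50)&(hsv[...,2]>int(sys.argv[2]))).astype(np.uint8)
m=cv2.morphologyEx(m,cv2.MORPH_CLOSE,np.ones((5,5)))
for c in cv2.findContours(m,0,1)[0]:
    if cv2.contourArea(c)>800:
        r=cv2.minAreaRect(c);Q=onz(C,cv2.boxPoints(r),float(sys.argv[3]));e=Q-np.roll(Q,-1,0);print(np.round(cv2.boxPoints(r)).tolist(),Q.mean(0),np.linalg.norm(e,axis=1),np.degrees(np.arctan2(e[:,1],e[:,0])))
E
python3 cage.py w4 170 16
```

```text
[477.60029346 262.74170679 158.8153897 ] [[ 2.20828209e-01  9.75312611e-01 -4.61499862e-04]
 [ 9.75312688e-01 -2.20828300e-01 -1.53964382e-04]
 [-2.52075633e-04 -4.16106992e-04 -9.99999882e-01]] 16.95 [-0.3963168  -0.01230312  0.39346744] 84.0475819957482
[[262.0, 104.0], [287.0, 104.0], [287.0, 174.0], [262.0, 174.0]] [486.95 305.26  16.  ] [21.57 61.37 22.82 61.37] [ 167.22   77.79  -12.77 -103.37]
[[351.0, 131.0], [428.0, 62.0], [597.0, 249.0], [520.0, 318.0]] [661.02 210.82  16.  ] [ 83.07 250.91  97.66 266.49] [-149.57  124.85   40.01  -58.25]
```

View pics/w4.png

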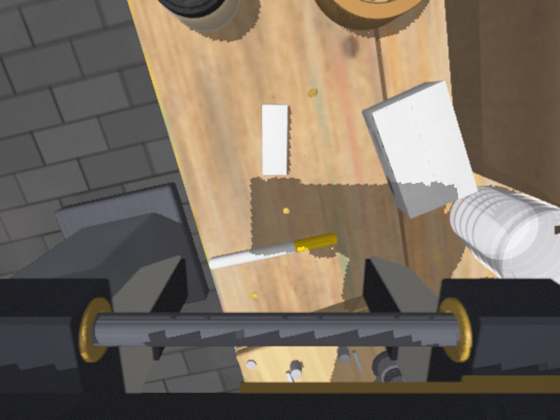

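The picture shows the cage at px (262–287, 104–174). It measures 61.4 × 22 mm and is aligned with the tool; the carton's nearest corner is about 80 mm across. I'll descend over the cage with the gripper half open, watching the force.

Call:
drive_tool(targets=[[[144,0.0435,0,0.02,0,0,0],[144,0,0,0.03,0,0,0],[144,0,0,0.03,0,0,0],[144,0,0,0.03,0,0,0],[144,0,0,0.028,0,0,0],[144,0,0,0,0,0,0],[144,0,0,0,0,0,0],[144,0,0,0,0,0,0],[144,0,0,0,0,0,0]]])

```text
time: 17.9
position: [488.8, 306.0, 22.8]
tcp_rot: [[0.219, 0.976, 0.003], [0.976, -0.219, 0.001], [0.002, 0.002, -1.0]]
ft_force: [-0.0, 1.1, 0.8]
opening: 40.3
finger_force: 0.0
```

```bash
python3 snap.py w5; python3 cage.py w5 170 16
```

```text
[488.83350521 306.01017557  22.81738924] [[ 0.21897781  0.97572649  0.00255608]
 [ 0.97572808 -0.21898164  0.00132606]
 [ 0.00185361  0.00220366 -0.99999585]] 17.9 [-0.03928567  1.07826438  0.8081855 ] 40.30204275198802
[[252.0, 188.0], [291.0, 188.0], [291.0, 292.0], [252.0, 292.0]] [487.35 307.6   16.  ] [21.37 64.05 23.38 64.04] [ 167.3    78.08  -12.73 -103.72]
[[426.0, 216.0], [551.0, 168.0], [600.0, 294.0], [474.0, 342.0]] [622.13 266.52  16.  ] [70.08 89.76 78.04 92.94] [-169.89  108.31   13.03  -76.84]
```

Call:
drive_tool(targets=[[[144,0,-0.0015,0.008,0,0,0],[144,0,0,0.008,0,0,0],[144,0,0,0,0,0,0],[144,0,0,0,0,0,0]]])

```text
time: 18.35
position: [485.8, 305.4, 4.5]
tcp_rot: [[0.218, 0.976, -0.001], [0.976, -0.218, -0.0], [-0.001, -0.001, -1.0]]
ft_force: [0.6, 0.8, 0.6]
opening: 40.0
finger_force: 0.0
```

Call:
drive_tool(targets=[[[144,0,0,0.004,0,0,0],[144,0,0,0.004,0,0,0],[144,0,0,0,0,0,0],[144,0,0,0,0,0,0]]])

```text
time: 18.75
position: [486.1, 305.6, -3.1]
tcp_rot: [[0.218, 0.976, -0.0], [0.976, -0.218, -0.0], [-0.0, -0.0, -1.0]]
ft_force: [0.4, -0.2, -0.3]
opening: 39.5
finger_force: 0.0
```

The reported TCP is now below the worktop with no contact, so the real fingertips are higher than stated. I continue down in steps.

Call:
drive_tool(targets=[[[144,0,0,0.004,0,0,0],[144,0,0,0.004,0,0,0],[144,0,0,0,0,0,0],[144,0,0,0,0,0,0]]])

```text
time: 19.15
position: [486.1, 305.5, -11.2]
tcp_rot: [[0.218, 0.976, -0.0], [0.976, -0.218, -0.0], [-0.0, -0.0, -1.0]]
ft_force: [0.8, -0.5, 0.5]
opening: 39.9
finger_force: 0.0
```

Call:
drive_tool(targets=[[[144,0,0,0.003,0,0,0],[144,0,0,0.003,0,0,0],[144,0,0,0.003,0,0,0],[144,0,0,0,0,0,0],[144,0,0,0,0,0,0]]])

```text
time: 19.65
position: [486.1, 305.6, -20.1]
tcp_rot: [[0.218, 0.976, -0.0], [0.976, -0.218, -0.0], [-0.0, -0.0, -1.0]]
ft_force: [0.4, -0.3, -0.2]
opening: 39.8
finger_force: 0.0
```

Call:
drive_tool(targets=[[[144,0,0,0.002,0,0,0],[144,0,0,0.002,0,0,0],[144,0,0,0,0,0,0],[144,0,0,0,0,0,0]]])

```text
time: 20.05
position: [486.2, 305.6, -24.0]
tcp_rot: [[0.218, 0.976, -0.0], [0.976, -0.218, -0.0], [-0.0, -0.0, -1.0]]
ft_force: [0.2, -0.7, 0.3]
opening: 40.0
finger_force: 0.0
```

Call:
drive_tool(squeeze=10, targets=[[[220,0,0,0,0,0,0],[220,0,0,0,0,0,0],[220,0,0,0,0,0,0],[220,0,0,0,0,0,0],[220,0,0,0,0,0,0]]])

```text
time: 20.55
position: [486.3, 305.6, -23.9]
tcp_rot: [[0.218, 0.976, 0.0], [0.976, -0.218, 0.0], [0.0, 0.0, -1.0]]
ft_force: [0.1, -0.4, -0.2]
opening: 21.5
finger_force: 10.0
```

```bash
python3 snap.py w6; python3 - <<'E'
from h import *
import json
np.set_printoptions(precision=1,suppress=True)
for n,c0,c1 in(("w4",265,284),("w5",256,287),("w6",258,292)):
    s=json.load(open(f"pics/{n}.json"));C=cam("wrist",s);im=cv2.imread(f"pics/{n}.png").astype(float)
    sat=(im.max(2)-im.min(2))[:,c0:c1].mean(1);g=np.diff(cv2.GaussianBlur(sat[:,None],(1,5),0)[:,0])
    r=80+np.argmin(g[80:240]);g2=np.array(g);k=[i for i in range(80,310) if abs(g[i])>6 and abs(g[i])==abs(g[max(0,i-3):i+4]).max()]
    print(n,[(i,round(g[i])) for i in k])
    P=onz(C,[(274.9,i+.5) for i in k],16);R=np.array(s["tcp_rot"]);print("far dist along cage axis from w4 ctr",((P-[487,305.3,16])@[.219,.976,0]))
E
```

```text
[486.29003675 305.60975276 -23.88830785] [[ 2.18368882e-01  9.75866281e-01  1.82581270e-04]
 [ 9.75866296e-01 -2.18368891e-01  2.91538439e-05]
 [ 6.83203226e-05  1.71808615e-04 -9.99999983e-01]] 20.55 [ 0.10124462 -0.35727424 -0.24268105] 21.526826656734197
w4 [(103, -26), (174, 25), (244, -10), (256, 18)]
far dist along cage axis from w4 ctr [  31.1  -31.2 -100.2 -112.8]
w5 [(188, -26), (293, 15)]
far dist along cage axis from w4 ctr [ 34.1 -30.7]
w6 [(209, -26)]
far dist along cage axis from w4 ctr [35.5]
```

The apparent far-edge drift is explained: the visible edge is the bottom of the cage's end face (z=0). Recomputed on that plane, the cage is centred on the tool within about 0.5 mm. Lifting and carrying it to above the pocket.

Call:
drive_tool(targets=[[[220,0,0,-0.02,0,0,0],[220,0,0,-0.04,0,0,0],[220,0,0,-0.04,0,0,0],[220,-0.039,0.0087,0,0,0,0],[220,-0.039,0.0087,0,0,0,0],[220,-0.039,0.0087,0,0,0,0],[220,-0.039,0.0087,0,0,0,0],[220,-0.039,0.0087,0,0,0,0],[220,-0.039,0.0087,0,0,0,0],[220,0,0,0,0,0,7.7],[220,0,0,0,0,0,7.7],[220,0,0,0,0,0,7.7],[220,0,0,0,0,0,7.7],[220,0,0,0,0,0,7.7],[220,0,0,0,0,0,7.7],[220,0,0,0,0,0,7.7],[220,0,0,0,0,0,7.7],[220,0,0,0,0,0,7.7],[220,0,0,0,0,0,0]]])

```text
time: 22.5
position: [486.4, 66.2, 77.4]
tcp_rot: [[0.99, 0.14, 0.002], [0.14, -0.99, -0.001], [0.002, 0.001, -1.0]]
ft_force: [-0.2, 0.6, -0.4]
opening: 21.6
finger_force: 10.0
```

Call:
drive_tool(targets=[[[220,0,0,0.012,0,0,0],[220,0,0,0,0,0,0],[220,0,0,0,0,0,0],[220,0,0,0,0,0,0]]])

```text
time: 22.9
position: [485.9, 66.0, 63.9]
tcp_rot: [[0.99, 0.142, -0.0], [0.142, -0.99, 0.0], [-0.0, -0.0, -1.0]]
ft_force: [-0.2, -0.3, -0.0]
opening: 21.5
finger_force: 10.0
```

```bash
python3 snap.py w7; python3 - <<'E'
import cv2
a=cv2.imread('pics/w7.png')[60:310,110:443];cv2.imwrite('pics/w7c.png',cv2.resize(a,None,fx=2.4,fy=2.4,interpolation=cv2.INTER_CUBIC))
E
```

```text
[485.90713404  65.9765026   63.88734922] [[ 9.89913296e-01  1.41673790e-01 -4.51003756e-04]
 [ 1.41673966e-01 -9.89913298e-01  3.86773686e-04]
 [-3.91658922e-04 -4.46767905e-04 -9.99999824e-01]] 22.9 [-0.22276904 -0.32748829 -0.04610178] 21.512839556092448
```

View pics/w7c.png

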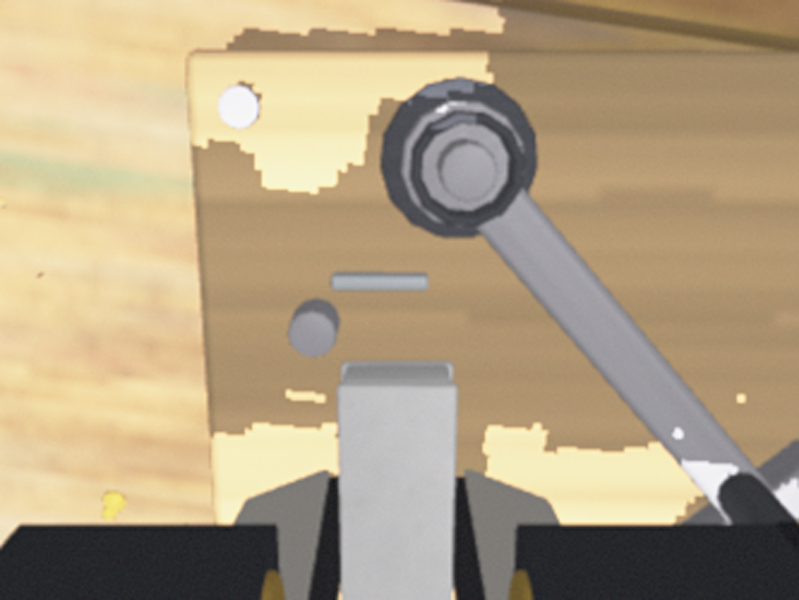

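The last picture shows the arm held cocked, the far lip at crop (330–428, 272–290), the pin top at (313,333), and the cage's far end at rows 363 (bottom) and 385 (top).

```bash
python3 - <<'E'
from h import *
import json
np.set_printoptions(precision=1,suppress=True)
s=json.load(open("pics/w7.json"));C=cam("wrist",s)
th=np.radians(8);R=np.array([[np.cos(th),-np.sin(th)],[np.sin(th),np.cos(th)]]);t=np.array([552.7,60.1])
F=lambda l,z:(onz(C,np.array(l)/2.4+[110,60],z)[:,:2]-t)@R
print("tcp",(np.array(s["position"])[:2]-t)@R)
print("cage far bottom",F([(341,365),(453,365)],87.8),"top",F([(339,386),(456,386)],103.8))
print("lip z41",F([(330,281),(428,281),(380,289),(380,273)],41),"z36",F([(380,272)],36))
print("pin",F([(313,333)],51),"knob",F([(468,170)],68),"platecorner",F([(190,52)],36),"leftedge",F([(213,470)],36))
E
```

```text
tcp [-65.3  15.1]
cage far bottom [[-36.2  26.1]
 [-36.2   4.1]] top [[-35.1  25.5]
 [-35.1   4.6]]
lip z41 [[-29.5  31.4]
 [-29.4   7.5]
 [-31.5  19.2]
 [-27.5  19.2]] z36 [[-28.3  19.3]]
pin [[-39.9  35. ]] knob [[-0.3  0.6]] platecorner [[23.4 63.2]] leftedge [[-82.2  64.1]]
```

Measured lip and pin match the expected values, and the cage is about 1 mm too near, so I shift +1 mm and lower it.

Call:
drive_tool(targets=[[[220,0.001,0,0.016,0,0,0],[220,0,0,0.015,0,0,0],[220,0,0,0.01,0,0,0],[220,0,0,0.005,0,0,0],[220,0,0,0,0,0,0],[220,0,0,0,0,0,0]]])

```text
time: 23.55
position: [487.0, 66.3, 18.0]
tcp_rot: [[0.99, 0.141, -0.0], [0.141, -0.99, 0.0], [-0.0, -0.0, -1.0]]
ft_force: [0.0, -0.3, -0.0]
opening: 21.8
finger_force: 10.0
```

Call:
drive_tool(targets=[[[220,0,0,0.003,0,0,0],[220,0,0,0,0,0,0],[220,0,0,0,0,0,0]]])

```text
time: 23.85
position: [487.3, 65.9, 15.3]
tcp_rot: [[0.99, 0.141, 0.001], [0.141, -0.99, -0.0], [0.001, 0.0, -1.0]]
ft_force: [-0.5, -0.1, -0.4]
opening: 21.6
finger_force: 10.0
```

Call:
drive_tool(targets=[[[220,0,0,0.0015,0,0,0],[220,0,0,0,0,0,0],[220,0,0,0,0,0,0]]])

```text
time: 24.15
position: [487.0, 65.9, 13.6]
tcp_rot: [[0.99, 0.141, 0.0], [0.141, -0.99, -0.0], [0.0, 0.0, -1.0]]
ft_force: [-0.3, 0.0, 0.4]
opening: 21.6
finger_force: 10.0
```

Call:
drive_tool(targets=[[[220,0,0,0.001,0,0,0],[220,0,0,0,0,0,0],[220,0,0,0,0,0,0]]])

```text
time: 24.45
position: [487.0, 66.0, 12.5]
tcp_rot: [[0.99, 0.141, -0.0], [0.141, -0.99, 0.0], [-0.0, -0.0, -1.0]]
ft_force: [-0.3, 0.5, 0.0]
opening: 21.6
finger_force: 10.0
```

Call:
drive_tool(targets=[[[220,0,0,0.001,0,0,0],[220,0,0,0,0,0,0],[220,0,0,0,0,0,0]]])

```text
time: 24.75
position: [487.2, 66.0, 12.0]
tcp_rot: [[0.99, 0.141, 0.0], [0.141, -0.99, -0.0], [0.0, 0.001, -1.0]]
ft_force: [-1.9, -0.4, 6.1]
opening: 21.8
finger_force: 10.0
```

Touchdown came exactly at the floor height. I release and rise.

Call:
drive_tool(targets=[[[170,0,0,0,0,0,0],[165,0,0,0,0,0,0],[165,0,0,0,0,0,0],[165,0,0,0,0,0,0],[165,0,0,-0.005,0,0,0],[165,0,0,-0.015,0,0,0],[165,0,0,-0.04,0,0,0],[255,0,0,-0.05,0,0,0],[255,0,0,0,0,0,0],[255,0,0,0,0,0,0]]])

```text
time: 25.75
position: [488.4, 65.8, 123.7]
tcp_rot: [[0.99, 0.14, 0.004], [0.14, -0.99, -0.001], [0.004, 0.001, -1.0]]
ft_force: [-0.1, 0.1, -0.6]
opening: 12.7
finger_force: 0.0
```

```bash
python3 snap.py w8; cat > pk.py <<'E'
import sys,json
from h import *
np.set_printoptions(precision=1,suppress=True)
n=sys.argv[1];s=json.load(open(f"pics/{n}.json"));C=cam("wrist",s)
th=np.radians(8);R=np.array([[np.cos(th),-np.sin(th)],[np.sin(th),np.cos(th)]]);t=np.array([552.7,60.1])
F=lambda l,z:(onz(C,l,z)[:,:2]-t)@R
im=cv2.imread(f"pics/{n}.png");hsv=cv2.cvtColor(im,cv2.COLOR_BGR2HSV)
w=lambda x,y,z:proj(C,[np.r_[R@[x,y]+t,z]])[0]
print("nest px",w(-65,18,52),"far end",w(-34,18,52),"near",w(-96,18,52),"tcp",(np.array(s["position"])[:2]-t)@R)
m=((hsv[...,1]<45)&(hsv[...,2]>100)).astype(np.uint8)
m=cv2.morphologyEx(m,cv2.MORPH_OPEN,np.ones((7,7)))
for c in cv2.findContours(m,0,1)[0]:
    if cv2.contourArea(c)>500:
        r=cv2.minAreaRect(c);b=cv2.boxPoints(r);print(r,F(b,52),F([r[0]],52))
E
python3 pk.py w8
```

```text
[488.39365852  65.81015049 123.67475098] [[ 9.90105855e-01  1.40265747e-01  3.98938968e-03]
 [ 1.40270341e-01 -9.90112837e-01 -8.94749053e-04]
 [ 3.82444329e-03  1.44548933e-03 -9.99991642e-01]] 25.75 [-0.06465906  0.09792279 -0.56039252] 12.737055227507046
nest px [270.4 213.8] far end [270.3 172.6] near [270.5 252.3] tcp [-62.9  14.6]
((548.0, 369.0), (44.0, 22.0), 90.0) [[-182.  -204.9]
 [-182.  -223.4]
 [-227.4 -233.8]
 [-227.4 -214.5]] [[-204.2 -219. ]]
((486.8500671386719, 367.95001220703125), (24.34954071044922, 48.69908142089844), 18.434946060180664) [[-223.3 -153.2]
 [-176.1 -158.7]
 [-183.7 -179.3]
 [-231.6 -174.7]] [[-203.1 -166.5]]
((8.0, 369.0), (44.0, 16.0), 90.0) [[-181.7  244. ]
 [-181.7  230.7]
 [-227.   240. ]
 [-227.   253.9]] [[-203.9  242.1]]
((29.55588150024414, 286.7264404296875), (50.61968994140625, 28.454402923583984), 85.60128784179688) [[-104.6  216.8]
 [-102.8  194.5]
 [-147.3  199.7]
 [-149.3  223. ]] [[-125.5  208.4]]
((313.5353088378906, 277.0411376953125), (42.02573013305664, 32.1585578918457), 83.0887680053711) [[-100.9   -0.9]
 [ -97.7  -25.4]
 [-133
[... 531 characters left out ...]
4.9]]
((459.8893737792969, 219.76583862304688), (38.46485137939453, 162.0277557373047), 54.21102523803711) [[ -95.4  -68.3]
 [ -22.6 -155.3]
 [ -45.3 -176. ]
 [-122.1  -88.4]] [[ -69.7 -123.6]]
((345.9615173339844, 184.91281127929688), (119.85113525390625, 19.611225128173828), 49.79983901977539) [[-14.7  -2.8]
 [ -5.9 -13. ]
 [-73.3 -73.3]
 [-83.5 -62.9]] [[-43.  -36.9]]
((295.5, 125.5), (27.0, 27.0), 90.0) [[  8.    9.8]
 [  8.1  -8.6]
 [-10.2  -9.1]
 [-10.2   9.7]] [[-1.   0.4]]
((274.5, 7.0), (14.0, 53.0), 90.0) [[76.2 31.7]
 [76.2 -1.7]
 [68.3 -1.9]
 [68.3 31.9]] [[72.3 15. ]]
((51.0, 25.0), (50.0, 102.0), 90.0) [[ 76.  187.7]
 [ 76.1 123.6]
 [ 47.1 127.5]
 [ 47.  194. ]] [[ 61.8 158.2]]
```

Cage lies in the pocket at fixture (−64.4, 15), straight, with the arm cocked at about 0.72. Now the trigger.

Call:
drive_tool(targets=[[[255,0.003,0.04,0,0,0,0],[255,0.003,0.04,0,0,0,0],[255,0.003,0.04,0,0,0,0],[255,0.003,0.04,0,0,0,0],[255,0.003,0.04,0,0,0,0],[255,0,0,0,0,0,-8.3],[255,0,0,0,0,0,-8.3],[255,0,0,0,0,0,-8.3],[255,0,0,0,0,0,-8.3],[255,0,0,0,0,0,-8.2],[255,0,0,0,0,0,0],[255,0,0,0,0,0,0]]])

```text
time: 27.0
position: [529.1, -129.6, 120.5]
tcp_rot: [[0.652, 0.758, -0.002], [0.758, -0.652, 0.001], [-0.0, -0.002, -1.0]]
ft_force: [-0.0, 0.2, 0.5]
opening: 0.3
finger_force: 0.0
```

```bash
python3 - <<'E'
from h import *
s=ctrl.read_state();t=np.array([552.7,60.1]);p=np.array(s["position"]);R=np.array(s["tcp_rot"])
th=np.radians(8);f=np.array([[np.cos(th),-np.sin(th)],[np.sin(th),np.cos(th)]])
for z in [(-27.1,-166.3)]:
    w=np.r_[f@z+t,79]; print(w,"post in tool",R.T@(w-p),(p[:2]-t)@f, f@[.75,.66], R[:,0],p,s["ft_force"])
E
```

```text
[ 549.00822203 -108.35317087   79.        ] post in tool [29.13510048  1.33211698 41.44183522] [ -49.79789547 -184.58386832] [0.6508468  0.75795675] [ 6.52357172e-01  7.57911595e-01 -3.66195195e-04] [ 529.07584357 -129.61803834  120.4555186 ] [-0.03267489  0.24337002  0.53538949]
```

Call:
drive_tool(targets=[[[255,0,0.001,0.025,0,0,0],[255,0,0,0.025,0,0,0],[255,0,0,0.02,0,0,0],[255,0,0,0.006,0,0,0],[255,0,0,0,0,0,0],[255,0,0,0,0,0,0]]])

```text
time: 27.6
position: [531.4, -130.4, 46.3]
tcp_rot: [[0.65, 0.76, 0.001], [0.76, -0.65, -0.0], [0.0, 0.001, -1.0]]
ft_force: [0.3, -0.4, 1.1]
opening: 0.3
finger_force: 0.0
```

Call:
drive_tool(targets=[[[255,0.004,0,0,0,0,0],[255,0.004,0,0,0,0,0],[255,0.003,0,0,0,0,0],[255,0,0,0,0,0,0],[255,0,0,0,0,0,0]]])

```text
time: 28.1
position: [538.1, -122.1, 45.7]
tcp_rot: [[0.649, 0.76, 0.0], [0.76, -0.649, 0.0], [0.0, 0.0, -1.0]]
ft_force: [-0.2, 0.1, 0.0]
opening: 0.5
finger_force: 0.0
```

Call:
drive_tool(targets=[[[255,0.001,0,0,0,0,0],[255,0.001,0,0,0,0,0],[255,0.001,0,0,0,0,0],[255,0,0,0,0,0,0]]])

```text
time: 28.5
position: [538.8, -121.2, 45.3]
tcp_rot: [[0.65, 0.76, -0.002], [0.76, -0.65, -0.002], [-0.003, -0.001, -1.0]]
ft_force: [-3.7, -3.8, 2.9]
opening: 0.5
finger_force: 2.4
```

Call:
drive_tool(targets=[[[255,0.001,0,0,0,0,0],[255,0.001,0,0,0,0,0],[255,0,0,0,0,0,0]]])

```text
time: 28.8
position: [539.6, -120.5, 45.3]
tcp_rot: [[0.651, 0.759, -0.003], [0.759, -0.651, -0.003], [-0.004, -0.001, -1.0]]
ft_force: [-5.2, -5.5, 3.3]
opening: 0.4
finger_force: 3.3
```

Call:
drive_tool(targets=[[[255,0.001,0,0,0,0,0],[255,0.001,0,0,0,0,0],[255,0,0,0,0,0,0]]])

```text
time: 29.1
position: [541.1, -119.0, 45.3]
tcp_rot: [[0.651, 0.759, -0.003], [0.759, -0.651, -0.003], [-0.004, -0.0, -1.0]]
ft_force: [-3.7, -4.0, 4.6]
opening: 0.5
finger_force: 3.2
```

Call:
drive_tool(targets=[[[255,0.001,0,0,0,0,0],[255,0.001,0,0,0,0,0],[255,0,0,0,0,0,0]]])

```text
time: 29.4
position: [543.8, -115.6, 45.4]
tcp_rot: [[0.65, 0.76, 0.0], [0.76, -0.65, -0.0], [-0.0, 0.0, -1.0]]
ft_force: [-1.1, -2.9, -1.2]
opening: 0.5
finger_force: 1.3
```

The force dropped after about 8 mm of travel, so the catch probably tripped. I back off, rise, and check.

Call:
drive_tool(targets=[[[255,-0.005,0,0,0,0,0],[255,-0.01,0,0,0,0,0],[255,-0.01,0,0,0,0,0],[255,0,0,-0.04,0,0,0],[255,0,0,-0.04,0,0,0],[255,0,0,-0.04,0,0,0],[255,0,-0.04,0,0,0,8.3],[255,0,-0.04,0,0,0,8.3],[255,0,-0.03,0,0,0,8.3],[255,0,-0.03,0,0,0,8.3],[255,0,-0.02,0,0,0,8.2],[255,0,0,0,0,0,0],[255,0,0,0,0,0,0]]])

```text
time: 30.7
position: [436.6, -7.1, 165.7]
tcp_rot: [[0.99, 0.144, 0.001], [0.144, -0.99, -0.001], [0.001, 0.001, -1.0]]
ft_force: [0.4, -0.3, 0.1]
opening: 0.5
finger_force: 0.0
```

```bash
python3 snap.py w9; python3 pk.py w9
```

```text
[436.58856259  -7.14756691 165.7111084 ] [[ 9.89509075e-01  1.44467914e-01  9.00764043e-04]
 [ 1.44468832e-01 -9.89508789e-01 -1.05470842e-03]
 [ 7.38942411e-04  1.17377589e-03 -9.99999038e-01]] 30.7 [ 0.4420126  -0.32652773  0.11724458] 0.4864810360770745
nest px [189.7 124. ] far end [187.2  83. ] near [192.1 162.5] tcp [-124.3  -50.4]
((15.5, 301.0), (20.0, 27.0), 90.0) [[-215.9  200.3]
 [-215.8  175.5]
 [-236.9  179.5]
 [-237.   204.8]] [[-226.3  190. ]]
((141.5, 276.5), (51.0, 27.0), 90.0) [[-175.5   79.9]
 [-175.4   55.9]
 [-226.8   60.6]
 [-226.9   85.7]] [[-200.6   70.4]]
((13.5, 261.0), (34.0, 27.0), 90.0) [[-169.3  192. ]
 [-169.2  168.2]
 [-202.5  174.7]
 [-202.6  199.2]] [[-185.6  183.5]]
((208.79551696777344, 248.851806640625), (32.65936279296875, 59.168025970458984), 4.969740390777588) [[-200.8   26.4]
 [-144.3   18.4]
 [-146.7   -9.6]
 [-203.5   -3.1]] [[-173.1    8. ]]
((545.4825439453125, 250.07119750976562), (51.58521270751953, 124.5184326171875), 32.21654510498047) [[-212.  -249.4]
 [-112.5 -287.5]
 [-136.5 -330.7]
 [-240.9 -295.9]] [[-173.  -291.5]]
((60.56401824951172, 150.43252563476562), (93.23087310791016, 15.152647972106934), 88.49256896972656) [[ -50.2  125.6]
 [ -49.9  113.6]
 [-125.8  123.9]
 [-126.3  136.8]] [[-86.6 124.8]]
((360.1161804199219, 136.27532958984375), (31.829648971557617, 162.632080078125), 37.64762496948242) [[-119.8  -69.8]
 [ -18.2 -143.3]
 [ -32.1 -164.3]
 [-136.9  -91.9]] [[ -74.  -119.1]]
((190.463623046875, 96.37214660644531), (151.27615356445312, 60.80707931518555), 88.15238952636719) [[   8.7   37. ]
 [  10.3   -8. ]
 [-103.    -7.5]
 [-104.9   43.2]] [[-43.9  16.1]]
```

```bash
python3 - <<'E'
from h import *
import json
s=json.load(open("pics/w9.json"));C=cam("wrist",s)
th=np.radians(8);R=np.array([[np.cos(th),-np.sin(th)],[np.sin(th),np.cos(th)]]);t=np.array([552.7,60.1])
hsv=cv2.cvtColor(cv2.imread("pics/w9.png"),cv2.COLOR_BGR2HSV)
def pix(x,y,z):
    u=proj(C,[np.r_[R@[x,y]+t,z]])[0];return hsv[int(round(u[1])),int(round(u[0]))]
ys=np.arange(36,-16,-2)
print("y   ",*ys)
for x in(-30,-45,-55,-65,-75,-85,-95):
    print(x,"V",*[pix(x,y,52.5)[2] for y in ys],"\n    S",*[pix(x,y,52.5)[1] for y in ys])
xs=np.arange(-24,-108,-2);print("x",*xs)
for y in(14,22):print(y,*[f"{pix(x,y,52)[2]}/{pix(x,y,52)[1]}" for x in xs])
# dark post top
u=proj(C,[np.r_[R@[-107,0]+t,96]])[0];w=hsv[int(u[1])-25:int(u[1])+30,int(u[0])-30:int(u[0])+30,2]
m=(w<45).astype(np.uint8);n,l,st,c=cv2.connectedComponentsWithStats(m);print(u,st[1:],(c[1:]+[int(u[0])-30,int(u[1])-25]).round(1))
E
```

```text
y    36 34 32 30 28 26 24 22 20 18 16 14 12 10 8 6 4 2 0 -2 -4 -6 -8 -10 -12 -14
-30 V 244 243 244 244 230 244 244 244 244 243 243 243 243 243 247 224 237 237 238 236 238 157 108 171 244 244 
    S 73 72 73 73 4 7 8 7 6 6 9 7 7 7 3 7 4 4 4 4 5 10 19 97 71 73
-45 V 234 240 206 124 247 245 245 245 245 245 245 245 245 245 228 225 238 239 239 238 201 114 93 156 156 155 
    S 5 6 10 10 0 0 0 0 0 0 0 0 0 0 2 6 4 5 3 4 9 9 19 93 96 92
-55 V 240 240 240 240 247 245 245 245 245 245 245 245 245 245 246 233 239 239 241 205 144 124 113 151 152 152 
    S 81 81 82 72 2 0 0 0 0 0 0 0 0 0 0 4 3 3 4 11 9 10 63 93 94 89
-65 V 243 243 243 240 247 245 246 245 245 245 245 245 245 246 238 236 240 240 239 239 149 114 97 159 157 158 
    S 75 76 76 66 2 0 1 0 0 0 0 0 0 1 0 4 4 3 3 3 10 7 21 95 93 95
-75 V 243 242 242 242 247 246 246 246 246 246 246 245 245 245 222 232 240 240 239 238 149 122 133 157 155 157 
    S 76 76 75 77 1 0 0 1 1 0 1 0 0 0 0 7 3 3 4 4 12 8 81 94 95 93
-85 V 202 198 155 99 247 246 245 246 245 246 246 246 245 245 243 237 241 241 240 201 142 115 103 154 154 154 
    S 11 10 12 15 0 1 0
[... 289 characters left out ...]
-56 -58 -60 -62 -64 -66 -68 -70 -72 -74 -76 -78 -80 -82 -84 -86 -88 -90 -92 -94 -96 -98 -100 -102 -104 -106
14 244/74 243/76 209/90 247/3 240/9 229/2 245/0 245/0 245/0 245/0 245/0 245/0 245/0 245/0 245/0 245/0 245/0 245/0 245/0 245/0 245/0 245/0 245/0 245/0 245/0 245/0 245/0 245/0 245/0 245/0 246/0 246/0 246/1 246/0 245/0 247/1 231/62 247/3 246/4 244/76 243/76 243/76
22 243/72 243/76 226/84 244/6 213/13 239/2 245/0 245/0 245/0 245/0 245/0 245/0 245/0 245/0 245/0 245/0 245/0 245/0 245/0 245/0 245/0 245/0 245/0 245/0 245/0 246/1 246/0 246/1 245/0 245/0 246/1 246/1 246/0 246/0 246/0 248/1 161/59 248/3 242/2 244/72 243/73 242/76
[205.1906753  188.30652727] [[ 22  13  19  21 259]] [[206.3 186. ]]
```

The cage spans y 7–29 and x −34 to −95, straight between the lips, with the arm flush against it at angle ~0. Handing in.

```bash
python3 -c "
from cell import ctrl
print(ctrl.finish_job())"
```

```text
the job is handed in; nothing more can be done
None
```

The cage is seated between the end lips with the arm shut against it, and I handed the job in at about 31 s of the 64 s allowed; no verdict came back, and I did not check the trigger's return or the other items for movement.

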